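# Unlatch the welding-consumables case

## Robot

A 7-joint arm with a two-finger parallel gripper is mounted at the origin on the work surface. World frame = base frame: x ahead of the robot, y to its left, z up, the work surface at z = 0. Lengths are in m, angles in rad, forces in N, time in s.
With the tool pointing down it reaches from about 0.4 to 0.85 m from the base axis. Payload 4.5 kg.
Tool frame: the origin (TCP) lies midway between the tips of the shut fingers; the grasp point (between the pads) lies 19 mm behind it; z points along the fingers, y is the direction in which the jaws open and shut (so a half turn about z gives the same grasp; the last joint's range is limited). The gripper opens to 88 mm and grips with 3 to 60 N. Pads are 18 mm wide; open, the fingers measure 123 mm over their backs; the gripper's body (75 mm by 187 mm) begins 45 mm behind the grasp point.
Start: joints at [1.224, 0.689, -0.195, 1.565, 0.157, 0.902, -0.215], TCP at [0.232, -0.58, 0.239] pointing down, gripper open.
Joint ranges: [-3.01, 3.01], [-0.46, 2.08], [-1.47, 1.51], [0.13, 2.56], [-1, 4.14], [0.04, 2.09], [-2.66, 2.66]. Speed limits (rad/s): [2.57, 2.57, 3.14, 3.14, 3.14, 3.14, 3.14].

## Interface

Orientations are given as a unit quaternion [x, y, z, w].
In Python, from plant import r gives the robot as it stands. The module is installed in compiled form; this text tells all that it offers.
- The arm moves only by the tool carry_out, never from a script. Its argument "commands" is a list of rows, each a list of 6 numbers: the shift along the tool's x, y, z in m, then the turn, a rotation vector about the tool's x, y, z in degrees. In form: [[dx, dy, dz, wx, wy, wz], ...]. A call has 1 to 12 rows; each row is the pose to reach, as a shift and turn from the pose commanded when the call began, along the tool's axes at that moment; what a row does not reach only later rows make up. A row lasts 1/10 s, in which the tool goes at most 50 mm and 8.59 degrees, less where a joint would pass 70% of its speed; a pose out of reach is approached as far as the arm can. A call with a gripper value outside its range is refused whole. "fingers" is the closure in counts, from 0 (fully open) to 255 (shut), set as the call begins (left out, the last holds). The fingers move at their own pace and stop on an object; "grip_force" is the grip in N (left out, the last holds). Time passes only in rows, so rows that repeat a pose let the fingers close. It gives the time, the measured TCP pose, the force and the opening at its end, in the units of the state.
- r.get_state(): the state, without advancing time (a new reading comes with each control period).
- r.snapshot(name): name is "scene" or "top" or "wrist"; returns a dict with "img" (420x560x3 uint8, blue, green, red), "intrinsics" (3x3 intrinsics, pixels), "extrinsics" (4x4, takes a point from camera to world coordinates); the wrist camera has in their place "tool_from_camera" (4x4, takes a point from camera to tool coordinates, whose origin is the TCP and whose axes are the flange's). Camera axes: x right, y down, z forward; pixel columns grow to the right and rows downward; lengths in m; the calibration is good to about 2 mm. A picture is of the moment at which its call begins: read the wrist's pose just before it. There is no depth.
- r.finish_job(): hands the job in, once; it reports no verdict.
Trained networks look in a picture, given as the dict that the camera call returned (one of the last four; its "shot" number tells which), for a name from the list of things; names that differ only in an ending like _2 or _b are one class to them, and where a whole thing is asked for, a point or a joint stands for the part that bears it (a point fixed in the world has none). Each returns a list of dicts, best first, with "p" (0 to 1); they miss things now and then, are a little off and sometimes report something else, mostly with a low value. They report only what shows in the picture. A call takes as long as a camera call.
- r.spot_in(picture, label): "xyz" ([x, y, z] in m, in world coordinates, good to about 4 mm: the middle of the surface that is visible of it).
- r.spot_point(picture, label): "xyz" ([x, y, z] in m, in world coordinates, good to about 4 mm: a listed point, or the origin of a listed thing).
The state is a dict: "clock": time; "q": joint angles; "qd": joint speeds; "joint_torque": joint torques, N m; "tool_pos": TCP position; "eef_rot": TCP orientation; "contact_force": force on the tool from outside, world axes, zero at the start; "moment": the same for the moment, N m; "opening": opening from 0.0 (shut) to 1.0 (fully open).
Only numpy, scipy, OpenCV 4.12 (cv2) and the standard library are available. Lean on these libraries where they do the work, as an engineer would, in place of code of your own. Each camera call takes 0.05 s, during which the arm holds its last target.

## Task

Open the two-stage catch on top of the blue steel case: first slide the safety tab away from the lever, gently and by feel, until it comes up against its stop, and only then lift the latch lever all the way up and leave it standing open. Do not ram the tab or pry the lever while it is still locked, and leave the brush on the lid and the jar and tube offcut beside the case where they are.

Things in the scene. Friction and masses are not known exactly. Their poses are not given: they have to be found in the camera images.
- case: Blue steel case 240 (x) x 320 (y) x 100 mm high, fixed. Origin: centre of underside; its -x side faces roughly to the robot. On the lid (z 100 mm): a latch lever along x at y 0 and, on its +y side, a safety tab on a rail (30 x 105 mm, 24 high, centre x -34, y +81 mm). Two 40 mm high pivot cheeks at x +55. Else the lid is flat and clear, but for a brush near its -y edge.
- tab: Steel safety tab that slides only along the case's +y, away from the lever; 3 N of friction, no spring. Origin: middle of its knob's foot, 140 mm above the bench; starts at x -34, y +55 to +59 mm of the case. Around the foot a carriage (26 x 40 mm, y -25 to +15, top 4 mm below the origin); on its +x side, y -2 to +31, a tongue 8 mm high reaching x +47 over the lever's striker locks the lever.
- knob (a point): Point on the axis of the tab's upright knob (24 mm in x, 12 in y), 20 mm above its foot, 10 mm below its top. Between knob and lever 39 mm are free above the carriage. The tab's travel to its hard stop differs from case to case (stop with the tab's origin anywhere from y +65 to +93 mm of the case), so slide slowly and feel for it: 8 to 12 N is plenty, over 22 N bends the tab: failed.
- lever: Flat steel latch lever, 16 mm wide, 8 thick. Origin on its pivot axis; its -x points to the grip, y is the axis. 50 mm from the pivot a 7 mm cross rod (83 mm) bears at its +y end the striker block (20 x 10 x 16 mm), set by hand on each case: it is the tab's stop; the lever is free only with the tab in the last 3 mm before it. Lifting the grip with over 15 N while locked bends the tab: failed.
- grip (a point): Centre of the black grip block at the lever's free end, nearest the robot: 30 mm (along the lever) by 20 mm (y) by 26 mm high, 135 mm from the pivot, 30 mm above the lid when down; at least 35 mm free on either side in y (pinch it across y). It turns easily between the fingers as the lever rises.
- pivot (a point): Point on the lever's pivot axis (x +55, y 0, z 130 mm of the case); the axis runs along the case's y.
- latch (a joint): Angle of the lever, rad: 0 lying flat, grows as the grip is lifted, stop at 1.35 (fully open, nearly upright). It stays where it is left; lifting it at the grip takes about 3 N when free. When locked it has only about 0.03 rad of play.
- tip_jar: Clear jar with steel cap, 60 mm across, 70 mm tall, beside the case. Origin: centre of its foot. Bystander.
- tube_b: Offcut of 30 mm square tube, 80 mm long, beside the case. Origin: middle of its underside. Bystander.
- brush: Brush, 180 mm, lying on the lid along the case's x, near its -y edge (about y -110 mm), under 50 mm high. Bystander.

How it is judged:
On the way, in this order (a step that is already met when the one before it is completed fails the run):
1. the safety tab has been slid away from the lever (its origin beyond y 61.5 mm in the case's frame) with the lever still down (y of tab in the frame of case above 0.0615 m and value of joint latch below 0.06 rad), for 0.1 s.
2. the latch lever has been lifted fully open (value of joint latch above 1.2 rad), for 0.1 s.
At the end, for the whole second after the job is handed in: The latch lever stands open, beyond 1.2 rad (stop at 1.35), and the safety tab is still withdrawn, its origin beyond y +61.5 mm in the case's frame (value of joint latch above 1.2 rad and y of tab in the frame of case above 0.0615 m); the robot touches nothing.
It fails at once if the tab is rammed against its stop (over 22 N between the tab's leg and the striker) (contact force between tab_c0 and lever above 22 N).
It fails at once if the locked lever is pried against the tab (over 45 N between the tab's tongue and the striker) (contact force between tab_c1 and lever above 45 N).
It fails at once if the brush, the jar or the tube offcut is pushed more than 30 mm (distance of any of tip_jar, tube_b, brush from where it was at the start of the episode above 0.03 m).
It also fails if it takes over 58 s, if anything falls off the work surface, if the arm or the gripper's body presses on something with over 40 N, if the wrist force passes 120 N, or if a joint passes its speed limit or range.

## Working session

There is one attempt and no reset: what is moved stays moved. The work goes in short steps, Python scripts to look and compute and a tool call to move; the robot and the scene stay as the last step left them, time stands still between calls to the robot, and variables do not carry over. Pictures are saved under pics/ and viewed, and the job is handed in when it is done.

Besides the shell and the picture viewer there is one more tool, called after "Call:" by a JSON object that holds its "name" and its "arguments". carry_out: Moves the arm, as the interface text tells. Its arguments: {"type":"object","properties":{"commands":{"type":"array","items":{"type":"array","items":{"type":"number"}}},"fingers":{"type":"number"},"grip_force":{"type":"number"}},"required":["commands"]}

```bash
mkdir -p pics
cat > h.py <<'E'
from plant import r
import numpy as np, cv2
from scipy.spatial.transform import Rotation as R
def snap(n,f):
    p=r.snapshot(n); cv2.imwrite('pics/'+f,p['img']); return p
E
python3 - <<'E'
from h import *
s=r.get_state(); print(s)
for n in ['scene','top']:
    p=snap(n,n+'0.png')
    for l in ['case','tab','lever','tip_jar','tube_b','brush']:
        print(n,l,[(np.round(d['xyz'],3),round(d['p'],2)) for d in r.spot_point(p,l)[:2]])
    for l in ['knob','grip','pivot']:
        print(n,l,[(np.round(d['xyz'],3),round(d['p'],2)) for d in r.spot_point(p,l)[:2]])
print(r.get_state()['clock'])
E
```

```text
{'clock': 0.0, 'q': array([ 1.22384091,  0.68995384, -0.19455888,  1.56633806,  0.15730228,
        0.90250053, -0.21510233]), 'qd': array([ 0.00120688,  0.00064627,  0.00080253,  0.00123732, -0.00075779,
       -0.00064025,  0.00039854]), 'joint_torque': array([ 1.28422871e-04, -5.27558327e+01, -1.26662616e+00, -1.53430992e+01,
       -5.25383418e-02,  6.69159766e-03,  1.72792934e-04]), 'tool_pos': array([ 0.23200584, -0.57966562,  0.23793158]), 'eef_rot': array([ 9.81921321e-01,  1.89287363e-01, -2.23451256e-04, -8.74445273e-04]), 'contact_force': array([-0.21079971, -0.2198286 , -0.75989267]), 'moment': array([-0.00133445, -0.0132314 ,  0.02350673]), 'opening': 1.0036093593536017}
scene case [(array([ 0.52 , -0.046, -0.   ]), 0.83)]
scene tab [(array([0.493, 0.019, 0.14 ]), 0.78)]
scene lever [(array([ 0.576, -0.048,  0.128]), 0.85)]
scene tip_jar [(array([ 0.459,  0.189, -0.003]), 0.88)]
scene tube_b [(array([ 0.409, -0.266, -0.002]), 0.93)]
scene brush [(array([ 0.501, -0.165,  0.1  ]), 0.62)]
scene knob [(array([ 0.44 , -0.04 ,  0.128]), 0.63), (array([0.49 , 0.021, 0.165]), 0.57)]
scene grip [(array([ 0.443, -0.038,  0.128]), 0.63)]
scene pivot [(array([ 0.581, -0.048,  0.132]), 0.67), (array([ 0.411, -0.264, -0.006]), 0.5)]
top case [(array([ 0.525, -0.041, -0.003]), 0.96)]
top tab [(array([0.495, 0.018, 0.14 ]), 0.76)]
top lever [(array([ 0.576, -0.046,  0.129]), 0.96)]
top tip_jar [(array([0.454, 0.192, 0.001]), 0.81)]
top tube_b [(array([ 0.41 , -0.262, -0.001]), 0.61)]
top brush [(array([ 0.498, -0.162,  0.102]), 0.81)]
top knob [(array([0.492, 0.018, 0.161]), 0.79)]
top grip [(array([ 0.443, -0.036,  0.131]), 0.82)]
top pivot [(array([ 0.573, -0.047,  0.134]), 0.9), (array([ 0.525, -0.046, -0.001]), 0.17)]
1.0
```

View pics/top0.png

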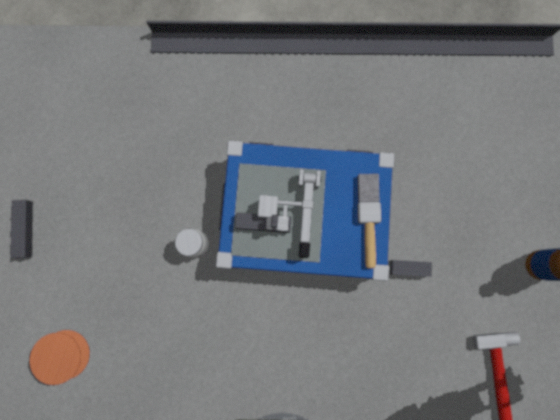

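View pics/scene0.png

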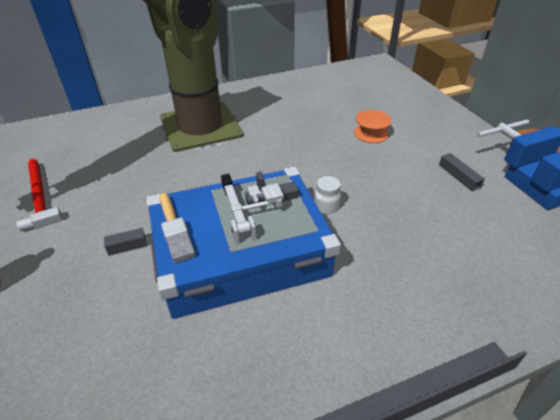

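The top view shows the case around (307,210), lever from (311,178) to the grip at (305,250), knob block near (283,224), jar at (190,242), tube at (411,269) and brush at (370,220). This agrees with the networks. Next I'll work out the yaw from the case corners.

Run:
```python
from h import *
p=r.snapshot('top'); K=p['intrinsics'];T=p['extrinsics'];im=p['img']
cv2.imwrite('pics/topz.png',cv2.resize(im[130:290,200:410],None,fx=3.7,fy=3.7,interpolation=cv2.INTER_CUBIC))
def ray(u,v,z):
    d=T[:3,:3]@np.linalg.inv(K)@[u,v,1]; o=T[:3,3]; return o+d*(z-o[2])/d[2]
# case mask -> quad
hsv=cv2.cvtColor(im,cv2.COLOR_BGR2HSV)
m=cv2.inRange(hsv,(100,120,60),(130,255,255)); m[:, :210]=0; m[:,405:]=0; m[:135]=0;m[290:]=0
c=np.vstack([x for x in cv2.findContours(m,0,2)[0] if cv2.contourArea(x)>50])
pts=np.array([ray(u,v,.1)[:2] for u,v in c[:,0]],np.float32)
print(cv2.minAreaRect(pts), np.round(ray(280,210,0.1),3))
S=r.snapshot('scene')
for l in ['knob','grip','pivot','tab','lever']:
    print(l,[(np.round(d['xyz'],3),round(d['p'],2)) for d in r.spot_point(p,l)[:2]],[(np.round(d['xyz'],3),round(d['p'],2)) for d in r.spot_point(S,l)[:2]])
print(R.from_quat(r.get_state()['eef_rot']).as_matrix().round(3))
```

```text
((0.520864725112915, -0.04254879057407379), (0.32499027252197266, 0.24435734748840332), 86.00431060791016) [0.519 0.007 0.1  ]
knob [(array([0.492, 0.018, 0.159]), 0.9)] [(array([0.491, 0.021, 0.161]), 0.59)]
grip [(array([ 0.443, -0.036,  0.128]), 0.73)] [(array([ 0.442, -0.037,  0.129]), 0.58)]
pivot [(array([ 0.577, -0.044,  0.133]), 0.98), (array([ 0.497, -0.161,  0.099]), 0.75)] [(array([ 0.577, -0.046,  0.133]), 0.69)]
tab [(array([0.491, 0.02 , 0.139]), 0.91)] [(array([0.494, 0.019, 0.142]), 0.89)]
lever [(array([ 0.575, -0.045,  0.129]), 0.96)] [(array([ 0.573, -0.05 ,  0.129]), 0.94), (array([ 0.5  , -0.163,  0.101]), 0.28)]
[[ 0.928  0.372  0.   ]
 [ 0.372 -0.928 -0.   ]
 [ 0.     0.    -1.   ]]
```

View pics/topz.png

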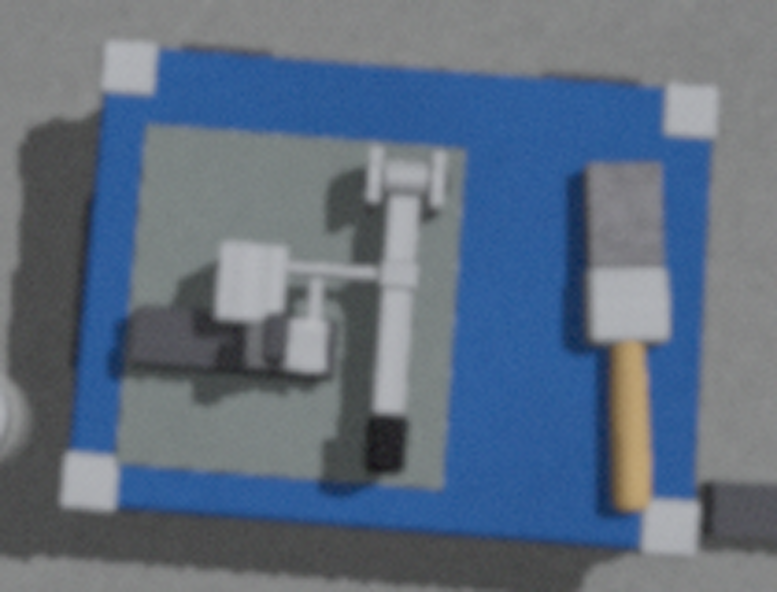

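Run:
```python
from h import *
p=r.snapshot('top'); K=p['intrinsics'];T=p['extrinsics'];im=p['img']
Z=cv2.resize(im[180:270,240:340],None,fx=7,fy=6.6,interpolation=cv2.INTER_CUBIC)
Rz=R.from_euler('z',-4,degrees=True).as_matrix(); c=np.array([.521,-.042,0])
def pj(q):
    w=c+Rz@np.array(q); x=K@(np.linalg.inv(T)@np.r_[w,1])[:3]; u,v=x[:2]/x[2]; return int((u-240+.5)*7),int((v-180+.5)*6.6)
def rect(x0,x1,y0,y1,z,col):
    cv2.polylines(Z,[np.array([pj((x0,y0,z)),pj((x1,y0,z)),pj((x1,y1,z)),pj((x0,y1,z))])],True,col,1)
y=.057;x=-.034
rect(x-.012,x+.012,y-.006,y+.006,.17,(0,0,255))
rect(x-.013,x+.013,y-.025,y+.015,.136,(0,255,0))
rect(x+.013,x+.047,y-.002,y+.031,.14,(255,255,0))
rect(-.095,-.065,-.01,.01,.143,(255,0,255))
cv2.imwrite('pics/ov.png',Z)
```

```text
(no output)
```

View pics/ov.png

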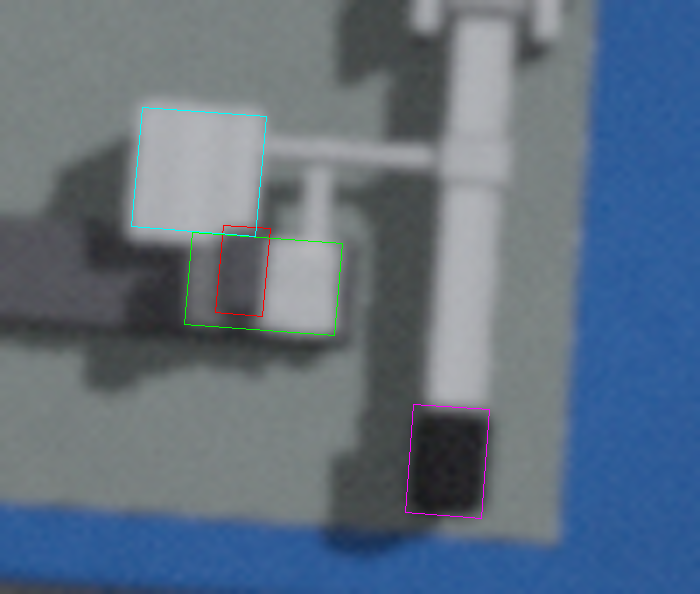

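The overlay fits the picture: knob, carriage, tongue and grip all lie within about 1–2 mm (case centre (0.521, −0.042), yaw −4°). Now I'll move toward the knob.

Call:
{"name": "carry_out", "arguments": {"commands": [[0.035, -0.035, 0, 0, 0, 3], [0.07, -0.07, 0, 0, 0, 6], [0.105, -0.105, 0, 0, 0, 9], [0.14, -0.14, 0, 0, 0, 12], [0.175, -0.175, 0, 0, 0, 15], [0.21, -0.21, 0, 0, 0, 18], [0.245, -0.245, 0, 0, 0, 21], [0.28, -0.28, 0, 0, 0, 24], [0.315, -0.315, 0, 0, 0, 25.8], [0.35, -0.345, 0, 0, 0, 25.8], [0.375, -0.37, 0, 0, 0, 25.8], [0.385, -0.38, 0, 0, 0, 25.8]], "fingers": 145, "grip_force": 10}}

```text
clock: 2.85
tool_pos: [0.4504, -0.08, 0.2389]
eef_rot: [1.0, -0.031, 0.001, -0.001]
contact_force: [-0.1, -0.9, -1.0]
opening: 0.433
```

```bash
cat >> h.py <<'E'
Rz=R.from_euler('z',-4,degrees=True).as_matrix(); C=np.array([.521,-.042,0])
def st():
    s=r.get_state(); M=R.from_quat(s['eef_rot']).as_matrix()
    print('t',round(s['clock'],2),'tcp',s['tool_pos'].round(4),'case',(Rz.T@(s['tool_pos']-C)).round(4),'Fcase',(Rz.T@s['contact_force']).round(2),'open mm',round(s['opening']*88,1),'yaw',np.degrees(np.arctan2(M[1,0],M[0,0])).round(2),'z',M[:,2].round(3))
    return s,M
def to(q):
    s,M=st(); print('tool shift to',q,(M.T@(C+Rz@np.array(q)-s['tool_pos'])).round(4))
E
python3 -c "
from h import *
to([-.034,.0575,.200]);to([-.034,.0575,.145])"
```

```text
t 2.85 tcp [ 0.4504 -0.08    0.2389] case [-0.0678 -0.0428  0.2389] Fcase [-0.05 -0.87 -1.04] open mm 38.1 yaw -3.61 z [ 0.002  0.002 -1.   ]
tool shift to [-0.034, 0.0575, 0.2] [ 0.0344 -0.1     0.0392]
t 2.85 tcp [ 0.4504 -0.08    0.2389] case [-0.0678 -0.0428  0.2389] Fcase [-0.05 -0.87 -1.04] open mm 38.1 yaw -3.61 z [ 0.002  0.002 -1.   ]
tool shift to [-0.034, 0.0575, 0.145] [ 0.0343 -0.0999  0.0942]
```

Call:
{"name": "carry_out", "arguments": {"commands": [[0.01, -0.03, 0, 0, 0, 0.4], [0.02, -0.06, 0, 0, 0, 0.4], [0.03, -0.09, 0.01, 0, 0, 0.4], [0.034, -0.1, 0.03, 0, 0, 0.4], [0.034, -0.1, 0.05, 0, 0, 0.4], [0.034, -0.1, 0.05, 0, 0, 0.4], [0.034, -0.1, 0.05, 0, 0, 0.4]]}}

```text
clock: 3.55
tool_pos: [0.4893, 0.0127, 0.1889]
eef_rot: [0.999, -0.038, -0.0, 0.0]
contact_force: [0.5, -0.2, 0.6]
opening: 0.431
```

```bash
python3 -c "
from h import *
to([-.034,.0575,.145])
p=snap('wrist','w1.png'); print(p['tool_from_camera'].round(3), p['intrinsics'])
for l in ['knob','grip','tab']: print(l,[((Rz.T@(np.array(d['xyz'])-C)).round(4),round(d['p'],2)) for d in r.spot_point(p,l)[:2]])
s,M=st(); Tc=p['tool_from_camera']
for nm,q in [('knobtop',[-.034,.0575,.17]),('grip',[-.08,0,.143]),('tcp',None)]:
    w=C+Rz@np.array(q) if q else s['tool_pos']
    t=M.T@(w-s['tool_pos']); x=p['intrinsics']@(np.linalg.inv(Tc)@np.r_[t,1])[:3]; print(nm,(x[:2]/x[2]).round(1))
"
```

```text
t 3.55 tcp [0.4893 0.0127 0.1889] case [-0.0355  0.0524  0.1889] Fcase [ 0.47 -0.12  0.6 ] open mm 37.9 yaw -4.4 z [-0. -0. -1.]
tool shift to [-0.034, 0.0575, 0.145] [ 0.0014 -0.0051  0.0439]
[[-0.    -0.958 -0.288  0.074]
 [ 1.    -0.     0.001 -0.   ]
 [-0.001 -0.288  0.958 -0.145]
 [ 0.     0.     0.     1.   ]] [[308.37491507   0.         281.28261232]
 [  0.         308.37491507 209.38735798]
 [  0.           0.           1.        ]]
knob [(array([-0.0331,  0.0562,  0.1621]), 0.88)]
grip [(array([-0.08  , -0.004 ,  0.1292]), 0.76)]
tab [(array([-0.0362,  0.0599,  0.1397]), 0.72), (array([ 0.0008, -0.0002,  0.0015]), 0.7)]
t 3.75 tcp [0.4899 0.0126 0.1897] case [-0.0348  0.0523  0.1897] Fcase [ 0.18 -1.53 -0.31] open mm 37.9 yaw -4.43 z [ 0.002 -0.    -1.   ]
knobtop [272.6 248.3]
grip [356.1 292.2]
tcp [281.7 265. ]
```

View pics/w1.png

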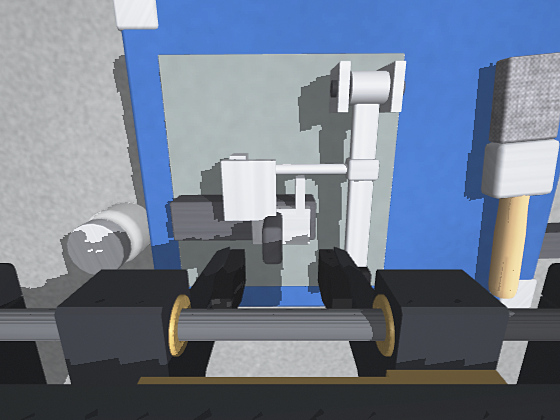

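The wrist view shows the dark knob at (272,240) between the fingertips (inner edges about 245 and 318). The knob is 5 mm to the left of the jaw centre, which agrees with the plan. I'll descend.

Call:
{"name": "carry_out", "arguments": {"commands": [[0.001, -0.005, 0, 0, 0, -0.4], [0.001, -0.005, 0.01, 0, 0, -0.4], [0.001, -0.005, 0.02, 0, 0, -0.4], [0.001, -0.005, 0.03, 0, 0, -0.4], [0.001, -0.005, 0.04, 0, 0, -0.4], [0.001, -0.005, 0.044, 0, 0, -0.4], [0.001, -0.005, 0.044, 0, 0, -0.4], [0.001, -0.005, 0.044, 0, 0, -0.4]]}}

```text
clock: 4.55
tool_pos: [0.4903, 0.0179, 0.1445]
eef_rot: [0.999, -0.035, -0.001, 0.0]
contact_force: [-1.4, -1.4, -1.0]
opening: 0.431
```

```bash
python3 -c "
from h import *
st()
p=snap('wrist','w2.png')"
```

```text
t 4.55 tcp [0.4903 0.0179 0.1445] case [-0.0348  0.0576  0.1445] Fcase [-1.29 -1.46 -1.02] open mm 37.9 yaw -3.98 z [-0.001 -0.    -1.   ]
```

View pics/w2.png

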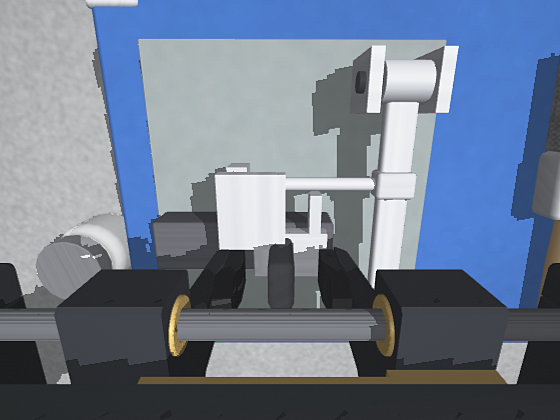

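The knob stands centred between the fingers at (281,270). I'll close gently.

Call:
{"name": "carry_out", "arguments": {"commands": [[0, 0, 0, 0, 0, 0], [0, 0, 0, 0, 0, 0], [0, 0, 0, 0, 0, 0], [0, 0, 0, 0, 0, 0], [0, 0, 0, 0, 0, 0], [0, 0, 0, 0, 0, 0]], "fingers": 255, "grip_force": 10}}

```text
clock: 5.2
tool_pos: [0.4904, 0.0182, 0.1448]
eef_rot: [0.999, -0.035, -0.0, -0.0]
contact_force: [-2.9, 2.8, 2.2]
opening: 0.132
```

```bash
python3 -c "
from h import *
st();p=snap('wrist','w2b.png');st()"
```

```text
t 5.2 tcp [0.4904 0.0182 0.1448] case [-0.0347  0.0579  0.1448] Fcase [-3.14  2.58  2.15] open mm 11.6 yaw -3.97 z [-0.  0. -1.]
t 5.25 tcp [0.4904 0.0182 0.1448] case [-0.0347  0.0579  0.1448] Fcase [-2.48  2.42  3.24] open mm 11.9 yaw -3.97 z [-0.  0. -1.]
```

Call:
{"name": "carry_out", "arguments": {"commands": [[0, -0.001, 0, 0, 0, 0], [0, -0.002, 0, 0, 0, 0], [0, -0.003, 0, 0, 0, 0], [0, -0.004, 0, 0, 0, 0], [0, -0.005, 0, 0, 0, 0]]}}

```text
clock: 5.75
tool_pos: [0.4907, 0.0219, 0.1448]
eef_rot: [0.999, -0.035, -0.0, 0.001]
contact_force: [-4.0, -2.0, 5.3]
opening: 0.135
```

```bash
python3 -c "
from h import *
st()"
```

```text
t 5.75 tcp [0.4907 0.0219 0.1448] case [-0.0347  0.0616  0.1448] Fcase [-3.83 -2.3   5.29] open mm 11.9 yaw -4.05 z [-0.001 -0.001 -1.   ]
```

Call:
{"name": "carry_out", "arguments": {"commands": [[0, -0.0005, 0, 0, 0, 0], [0, -0.001, 0, 0, 0, 0], [0, -0.0015, 0, 0, 0, 0], [0, -0.002, 0, 0, 0, 0]]}}

```text
clock: 6.15
tool_pos: [0.4909, 0.0239, 0.1448]
eef_rot: [0.999, -0.035, -0.0, 0.001]
contact_force: [-3.7, -2.7, 5.5]
opening: 0.137
```

```bash
python3 -c "
from h import *
st()"
```

```text
t 6.15 tcp [0.4909 0.0239 0.1448] case [-0.0347  0.0636  0.1448] Fcase [-3.5  -2.97  5.52] open mm 12.0 yaw -4.04 z [-0.001 -0.001 -1.   ]
```

Call:
{"name": "carry_out", "arguments": {"commands": [[0, -0.0005, 0, 0, 0, 0], [0, -0.001, 0, 0, 0, 0], [0, -0.0015, 0, 0, 0, 0], [0, -0.002, 0, 0, 0, 0], [0, -0.0025, 0, 0, 0, 0]]}}

```text
clock: 6.65
tool_pos: [0.491, 0.0264, 0.1448]
eef_rot: [0.999, -0.035, -0.0, 0.001]
contact_force: [-4.0, -3.9, 6.5]
opening: 0.135
```

Call:
{"name": "carry_out", "arguments": {"commands": [[0, -0.0005, 0, 0, 0, 0], [0, -0.001, 0, 0, 0, 0], [0, -0.0015, 0, 0, 0, 0], [0, -0.002, 0, 0, 0, 0], [0, -0.0025, 0, 0, 0, 0]]}}

```text
clock: 7.15
tool_pos: [0.4912, 0.0289, 0.1448]
eef_rot: [0.999, -0.035, -0.0, 0.001]
contact_force: [-3.9, -3.0, 5.2]
opening: 0.136
```

Call:
{"name": "carry_out", "arguments": {"commands": [[0, -0.0005, 0, 0, 0, 0], [0, -0.001, 0, 0, 0, 0], [0, -0.0015, 0, 0, 0, 0], [0, -0.002, 0, 0, 0, 0], [0, -0.0025, 0, 0, 0, 0]]}}

```text
clock: 7.65
tool_pos: [0.4914, 0.0314, 0.1448]
eef_rot: [0.999, -0.035, -0.0, 0.001]
contact_force: [-4.3, -2.9, 6.0]
opening: 0.136
```

Call:
{"name": "carry_out", "arguments": {"commands": [[0, -0.0005, 0, 0, 0, 0], [0, -0.001, 0, 0, 0, 0], [0, -0.0015, 0, 0, 0, 0], [0, -0.002, 0, 0, 0, 0], [0, -0.0025, 0, 0, 0, 0]]}}

```text
clock: 8.15
tool_pos: [0.4915, 0.0339, 0.1448]
eef_rot: [0.999, -0.035, -0.0, 0.001]
contact_force: [-3.9, -3.4, 5.7]
opening: 0.137
```

Call:
{"name": "carry_out", "arguments": {"commands": [[0, -0.0005, 0, 0, 0, 0], [0, -0.001, 0, 0, 0, 0], [0, -0.0015, 0, 0, 0, 0], [0, -0.002, 0, 0, 0, 0], [0, -0.0025, 0, 0, 0, 0]]}}

```text
clock: 8.65
tool_pos: [0.4917, 0.0364, 0.1448]
eef_rot: [0.999, -0.035, -0.0, 0.001]
contact_force: [-3.8, -1.3, 4.7]
opening: 0.137
```

Call:
{"name": "carry_out", "arguments": {"commands": [[0, -0.0005, 0, 0, 0, 0], [0, -0.001, 0, 0, 0, 0], [0, -0.0015, 0, 0, 0, 0], [0, -0.002, 0, 0, 0, 0], [0, -0.0025, 0, 0, 0, 0]]}}

```text
clock: 9.15
tool_pos: [0.4919, 0.0389, 0.1448]
eef_rot: [0.999, -0.035, -0.0, 0.001]
contact_force: [-3.9, -3.6, 5.3]
opening: 0.131
```

Call:
{"name": "carry_out", "arguments": {"commands": [[0, -0.0005, 0, 0, 0, 0], [0, -0.001, 0, 0, 0, 0], [0, -0.0015, 0, 0, 0, 0], [0, -0.002, 0, 0, 0, 0], [0, -0.0025, 0, 0, 0, 0]]}}

```text
clock: 9.65
tool_pos: [0.4921, 0.0414, 0.1448]
eef_rot: [0.999, -0.035, -0.0, 0.001]
contact_force: [-4.5, -2.4, 5.7]
opening: 0.139
```

Call:
{"name": "carry_out", "arguments": {"commands": [[0, -0.0005, 0, 0, 0, 0], [0, -0.001, 0, 0, 0, 0], [0, -0.0015, 0, 0, 0, 0], [0, -0.002, 0, 0, 0, 0], [0, -0.0025, 0, 0, 0, 0]]}}

```text
clock: 10.15
tool_pos: [0.4923, 0.0439, 0.1448]
eef_rot: [0.999, -0.035, -0.0, 0.001]
contact_force: [-4.0, -2.1, 5.4]
opening: 0.135
```

Call:
{"name": "carry_out", "arguments": {"commands": [[0, -0.0005, 0, 0, 0, 0], [0, -0.001, 0, 0, 0, 0], [0, -0.0015, 0, 0, 0, 0], [0, -0.002, 0, 0, 0, 0], [0, -0.0025, 0, 0, 0, 0]]}}

```text
clock: 10.65
tool_pos: [0.4924, 0.0464, 0.1448]
eef_rot: [0.999, -0.035, -0.0, 0.001]
contact_force: [-3.3, -2.5, 5.1]
opening: 0.129
```

```bash
python3 -c "
from h import *
st();snap('wrist','w3.png')"
```

```text
t 10.65 tcp [0.4924 0.0464 0.1448] case [-0.0347  0.0862  0.1448] Fcase [-3.1  -2.7   5.06] open mm 11.4 yaw -4.04 z [-0.001 -0.001 -1.   ]
```

View pics/w3.png

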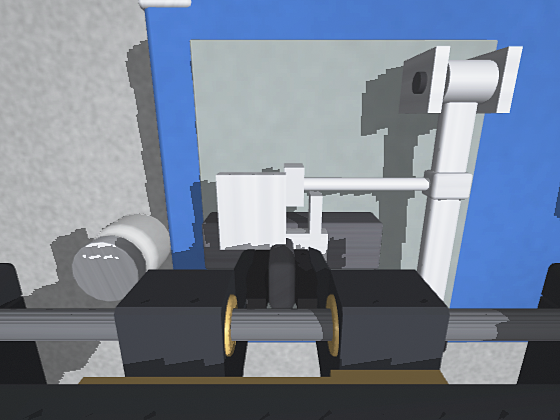

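The striker block is now visible at (294,185). The tab's leg at (309–321,210) is about 3 mm short of it. I'll continue gently.

Call:
{"name": "carry_out", "arguments": {"commands": [[0, -0.0005, 0, 0, 0, 0], [0, -0.001, 0, 0, 0, 0], [0, -0.0015, 0, 0, 0, 0], [0, -0.002, 0, 0, 0, 0]]}}

```text
clock: 11.1
tool_pos: [0.4926, 0.0484, 0.1448]
eef_rot: [0.999, -0.035, -0.0, 0.001]
contact_force: [-3.4, -3.0, 5.8]
opening: 0.137
```

Call:
{"name": "carry_out", "arguments": {"commands": [[0, -0.0003, 0, 0, 0, 0], [0, -0.0006, 0, 0, 0, 0], [0, -0.0009, 0, 0, 0, 0], [0, -0.0012, 0, 0, 0, 0], [0, -0.0015, 0, 0, 0, 0]]}}

```text
clock: 11.6
tool_pos: [0.4927, 0.0499, 0.1448]
eef_rot: [0.999, -0.035, -0.0, 0.001]
contact_force: [-2.8, -1.7, 5.6]
opening: 0.133
```

Call:
{"name": "carry_out", "arguments": {"commands": [[0, -0.0003, 0, 0, 0, 0], [0, -0.0006, 0, 0, 0, 0], [0, -0.0009, 0, 0, 0, 0], [0, -0.0012, 0, 0, 0, 0], [0, -0.0015, 0, 0, 0, 0]]}}

```text
clock: 12.1
tool_pos: [0.4927, 0.0504, 0.1448]
eef_rot: [0.999, -0.036, -0.0, 0.001]
contact_force: [-3.9, -5.9, 6.1]
opening: 0.134
```

The motion stalled (0.5 of 1.5 mm) and the force is rising. One small confirming push.

Call:
{"name": "carry_out", "arguments": {"commands": [[0, -0.0002, 0, 0, 0, 0], [0, -0.0004, 0, 0, 0, 0], [0, -0.0006, 0, 0, 0, 0], [0, -0.0006, 0, 0, 0, 0]]}}

```text
clock: 12.5
tool_pos: [0.4927, 0.0504, 0.1448]
eef_rot: [0.999, -0.036, -0.0, 0.002]
contact_force: [-4.1, -6.8, 5.7]
opening: 0.135
```

```bash
python3 -c "
from h import *
st();snap('wrist','w4.png')"
```

```text
t 12.5 tcp [0.4927 0.0504 0.1448] case [-0.0347  0.0902  0.1448] Fcase [-3.57 -7.08  5.7 ] open mm 11.9 yaw -4.12 z [-0.001 -0.003 -1.   ]
```

View pics/w4.png

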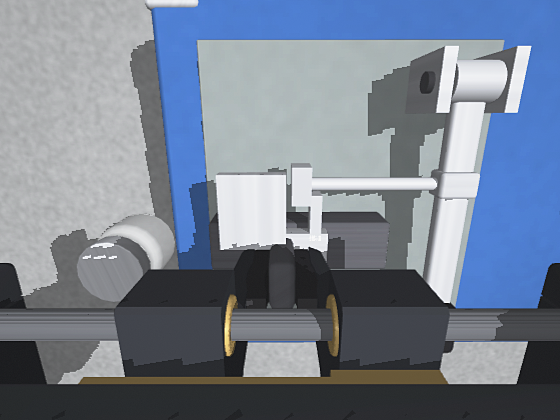

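The tab has stalled at y 90.2 mm against the striker (7 N), and the tongue is clear of the striker with a visible gap at (288,200). I'll relax the push, open partly and retreat upwards.

Call:
{"name": "carry_out", "arguments": {"commands": [[0, 0.0006, 0, 0, 0, 0], [0, 0.001, 0, 0, 0, 0], [0, 0.001, 0, 0, 0, 0]]}}

```text
clock: 12.85
tool_pos: [0.4927, 0.0504, 0.1448]
eef_rot: [0.999, -0.036, -0.0, 0.001]
contact_force: [-4.2, -4.5, 5.1]
opening: 0.135
```

Call:
{"name": "carry_out", "arguments": {"commands": [[0, 0, 0, 0, 0, 0], [0, 0, 0, 0, 0, 0], [0, 0, 0, 0, 0, 0], [0, 0, 0, 0, 0, 0], [0, 0, -0.02, 0, 0, 0], [0, 0, -0.04, 0, 0, 0], [0, 0, -0.06, 0, 0, 0], [0, 0, -0.06, 0, 0, 0], [0, 0, -0.06, 0, 0, 0]], "fingers": 145}}

```text
clock: 13.75
tool_pos: [0.4943, 0.0526, 0.205]
eef_rot: [0.999, -0.034, 0.002, -0.001]
contact_force: [-0.4, 0.1, 0.3]
opening: 0.431
```

```bash
python3 -c "
from h import *
st()
p=snap('top','top5.png')
for l in ['knob','grip','pivot','tab']: print(l,[((Rz.T@(np.array(d['xyz'])-C)).round(4),round(d['p'],2)) for d in r.spot_point(p,l)[:1]])
to([-.08,0,.2]);snap('wrist','w5.png')"
```

```text
t 13.75 tcp [0.4943 0.0526 0.205 ] case [-0.0332  0.0925  0.205 ] Fcase [-0.37  0.03  0.35] open mm 37.9 yaw -3.95 z [ 0.003  0.001 -1.   ]
knob []
grip [(array([-0.0788,  0.0005,  0.1276]), 0.73)]
pivot [(array([ 0.0539, -0.    ,  0.1295]), 0.56)]
tab []
t 14.0 tcp [0.4928 0.052  0.2039] case [-0.0347  0.0918  0.2039] Fcase [ 0.11 -0.45  0.2 ] open mm 38.1 yaw -3.97 z [-0.001 -0.    -1.   ]
tool shift to [-0.08, 0, 0.2] [-0.0454  0.0918  0.004 ]
```

View pics/w5.png

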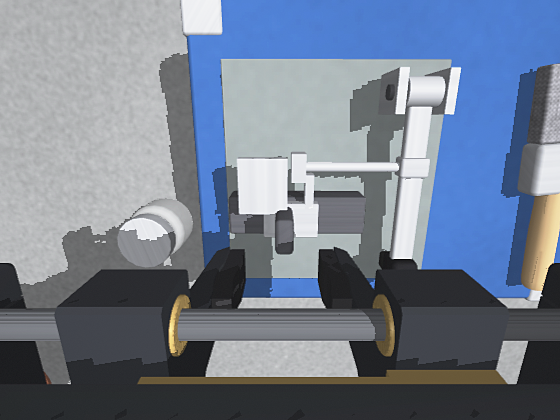

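The tab rests against the striker at (300,175) and the tongue is clear of it. Now I'll move above the grip.

Call:
{"name": "carry_out", "arguments": {"commands": [[-0.015, 0.03, 0, 0, 0, 0], [-0.03, 0.06, 0, 0, 0, 0], [-0.045, 0.085, 0, 0, 0, 0], [-0.0455, 0.092, 0.01, 0, 0, 0], [-0.0455, 0.092, 0.03, 0, 0, 0], [-0.0455, 0.092, 0.04, 0, 0, 0], [-0.0455, 0.092, 0.04, 0, 0, 0], [-0.0455, 0.092, 0.04, 0, 0, 0]]}}

```text
clock: 14.85
tool_pos: [0.4414, -0.0364, 0.1647]
eef_rot: [0.999, -0.034, -0.0, -0.0]
contact_force: [0.0, -0.8, 0.5]
opening: 0.433
```

```bash
python3 -c "
from h import *
p=snap('wrist','w6.png')
for l in ['grip']: print(l,[((Rz.T@(np.array(d['xyz'])-C)).round(4),round(d['p'],2)) for d in r.spot_point(p,l)[:1]])
to([-.08,0,.114])"
```

```text
grip [(array([-0.0805, -0.0042,  0.1286]), 0.55)]
t 14.95 tcp [ 0.4418 -0.0364  0.1651] case [-7.940e-02  1.000e-04  1.651e-01] Fcase [-0.09  0.67  0.44] open mm 37.9 yaw -3.94 z [ 0.001 -0.    -1.   ]
tool shift to [-0.08, 0, 0.114] [-0.0006  0.0001  0.0511]
```

View pics/w6.png

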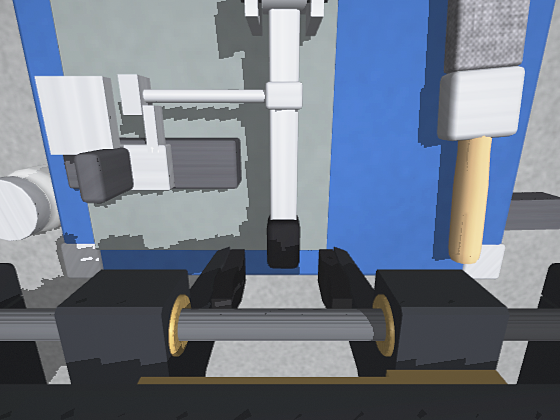

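The grip at (283,243) is centred between the fingers. I'll descend and pinch.

Call:
{"name": "carry_out", "arguments": {"commands": [[0, 0, 0.012, 0, 0, 0], [0, 0, 0.024, 0, 0, 0], [0, 0, 0.036, 0, 0, 0], [0, 0, 0.046, 0, 0, 0], [0, 0, 0.051, 0, 0, 0], [0, 0, 0.051, 0, 0, 0], [0, 0, 0.051, 0, 0, 0]]}}

```text
clock: 15.65
tool_pos: [0.4415, -0.0367, 0.114]
eef_rot: [0.999, -0.035, 0.0, 0.0]
contact_force: [-0.1, -0.5, -0.2]
opening: 0.431
```

Call:
{"name": "carry_out", "arguments": {"commands": [[0, 0, 0, 0, 0, 0], [0, 0, 0, 0, 0, 0], [0, 0, 0, 0, 0, 0], [0, 0, 0, 0, 0, 0], [0, 0, 0, 0, 0, 0], [0, 0, 0, 0, 0, 0]], "fingers": 255, "grip_force": 20}}

```text
clock: 16.25
tool_pos: [0.4415, -0.0373, 0.114]
eef_rot: [0.999, -0.035, 0.0, 0.0]
contact_force: [0.2, -3.5, 5.7]
opening: 0.225
```

```bash
python3 -c "
from h import *
st()
for a in np.linspace(0,1.35,19)[1:]:
    print(round(a,3), round(.135*(1-np.cos(a)),4), round(-.135*np.sin(a),4))"
```

```text
t 16.25 tcp [ 0.4415 -0.0373  0.114 ] case [-0.0796 -0.0008  0.114 ] Fcase [ 0.42 -3.47  5.69] open mm 19.8 yaw -4.03 z [ 0.001 -0.001 -1.   ]
0.075 0.0004 -0.0101
0.15 0.0015 -0.0202
0.225 0.0034 -0.0301
0.3 0.006 -0.0399
0.375 0.0094 -0.0494
0.45 0.0134 -0.0587
0.525 0.0182 -0.0677
0.6 0.0236 -0.0762
0.675 0.0296 -0.0844
0.75 0.0362 -0.092
0.825 0.0434 -0.0992
0.9 0.0511 -0.1057
0.975 0.0592 -0.1117
1.05 0.0678 -0.1171
1.125 0.0768 -0.1218
1.2 0.0861 -0.1258
1.275 0.0956 -0.1291
1.35 0.1054 -0.1317
```

Gripped (19.8 mm). First a cautious test lift, checking for the lock.

Call:
{"name": "carry_out", "arguments": {"commands": [[0, 0, -0.001, 0, 0, 0], [0, 0, -0.002, 0, 0, 0], [0, 0, -0.003, 0, 0, 0], [0, 0, -0.004, 0, 0, 0], [0, 0, -0.005, 0, 0, 0], [0, 0, -0.006, 0, 0, 0]]}}

```text
clock: 16.85
tool_pos: [0.4414, -0.0372, 0.1194]
eef_rot: [0.999, -0.035, -0.0, 0.0]
contact_force: [1.4, -3.9, -4.8]
opening: 0.229
```

Call:
{"name": "carry_out", "arguments": {"commands": [[0, 0, -0.001, 0, 0, 0], [0, 0, -0.002, 0, 0, 0], [0.0005, 0, -0.003, 0, 0, 0]]}}

```text
clock: 17.15
tool_pos: [0.4414, -0.0372, 0.1224]
eef_rot: [0.999, -0.035, -0.001, 0.0]
contact_force: [0.9, -4.8, -4.6]
opening: 0.22
```

The lever moves freely past its play under constant force, so it is unlocked. Continuing along the arc.

Call:
{"name": "carry_out", "arguments": {"commands": [[0.0003, 0, -0.0045, 0, 0, 0], [0.001, 0, -0.0112, 0, 0, 0], [0.0022, 0, -0.0178, 0, 0, 0], [0.0037, 0, -0.0244, 0, 0, 0], [0.0055, 0, -0.0309, 0, 0, 0], [0.0077, 0, -0.0373, 0, 0, 0], [0.0102, 0, -0.0436, 0, 0, 0], [0.0129, 0, -0.0497, 0, 0, 0], [0.016, 0, -0.0557, 0, 0, 0], [0.0194, 0, -0.0616, 0, 0, 0], [0.0231, 0, -0.0672, 0, 0, 0]]}}

```text
clock: 18.25
tool_pos: [0.4615, -0.0387, 0.1894]
eef_rot: [0.999, -0.035, -0.004, 0.0]
contact_force: [-3.6, -4.2, -3.7]
opening: 0.224
```

```bash
python3 -c "
from h import *
st()
p=snap('wrist','w7.png')
for a in np.arange(.65,1.36,.05): print(round(a,2), round(.135*(1-np.cos(a))-.0236,4), round(-.135*np.sin(a)+.0762,4))"
```

```text
t 18.25 tcp [ 0.4615 -0.0387  0.1894] case [-0.0595 -0.0009  0.1894] Fcase [-3.3  -4.42 -3.72] open mm 19.7 yaw -3.98 z [-0.007 -0.001 -1.   ]
0.65 0.0039 -0.0055
0.7 0.0081 -0.0108
0.75 0.0126 -0.0158
0.8 0.0173 -0.0206
0.85 0.0223 -0.0252
0.9 0.0275 -0.0295
0.95 0.0329 -0.0336
1.0 0.0385 -0.0374
1.05 0.0442 -0.0409
1.1 0.0502 -0.0441
1.15 0.0563 -0.047
1.2 0.0625 -0.0496
1.25 0.0688 -0.0519
1.3 0.0753 -0.0539
1.35 0.0818 -0.0555
```

View pics/w7.png

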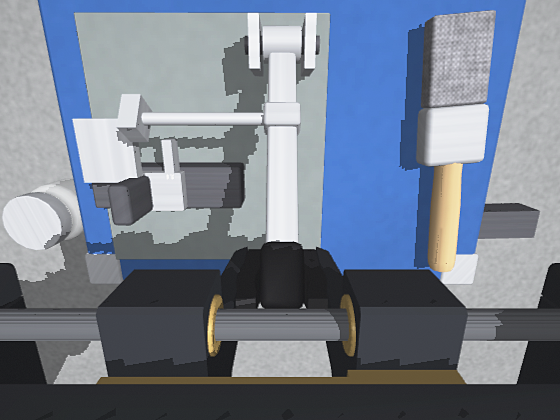

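The lever is rising: its striker at (132,118) is above the tongue, and the grip is held at (282,275). Continuing.

Call:
{"name": "carry_out", "arguments": {"commands": [[0.0039, 0, -0.0055, 0, 0, 0], [0.0081, 0, -0.0108, 0, 0, 0], [0.0126, 0, -0.0158, 0, 0, 0], [0.0173, 0, -0.0206, 0, 0, 0], [0.0223, 0, -0.0252, 0, 0, 0], [0.0275, 0, -0.0295, 0, 0, 0], [0.0329, 0, -0.0336, 0, 0, 0], [0.0385, 0, -0.0374, 0, 0, 0], [0.0442, 0, -0.0409, 0, 0, 0], [0.0502, 0, -0.0441, 0, 0, 0], [0.0563, 0, -0.047, 0, 0, 0]]}}

```text
clock: 19.4
tool_pos: [0.5159, -0.0426, 0.2365]
eef_rot: [0.999, -0.035, -0.005, 0.001]
contact_force: [-8.0, -3.8, 5.5]
opening: 0.22
```

Call:
{"name": "carry_out", "arguments": {"commands": [[0.003, 0, -0.0013, 0, 0, 0], [0.0062, 0, -0.0026, 0, 0, 0], [0.0094, 0, -0.0038, 0, 0, 0], [0.0125, 0, -0.0049, 0, 0, 0], [0.0158, 0, -0.0059, 0, 0, 0], [0.019, 0, -0.0069, 0, 0, 0], [0.019, 0, -0.0069, 0, 0, 0]]}}

```text
clock: 20.1
tool_pos: [0.5372, -0.0441, 0.2441]
eef_rot: [0.999, -0.035, -0.003, 0.001]
contact_force: [-4.7, -2.9, 6.3]
opening: 0.224
```

```bash
python3 -c "
from h import *
s,M=st()
g=Rz.T@(s['tool_pos']-M[:,2]*.019-C)-[.055,0,.13]; print(g,np.arctan2(g[2],-g[0]),np.hypot(g[0],g[2]))
p=snap('scene','s8.png');im=p['img'];cv2.imwrite('pics/s8z.png',cv2.resize(im[60:320,120:370],None,fx=2.2,fy=2.2))"
```

```text
t 20.1 tcp [ 0.5372 -0.0441  0.2441] case [ 0.0163 -0.0009  0.2441] Fcase [-4.45 -3.27  6.26] open mm 19.7 yaw -3.97 z [-0.006 -0.001 -1.   ]
[-0.03861722 -0.0009222   0.13305474] 1.288321638652454 0.13854549385114842
```

View pics/s8z.png

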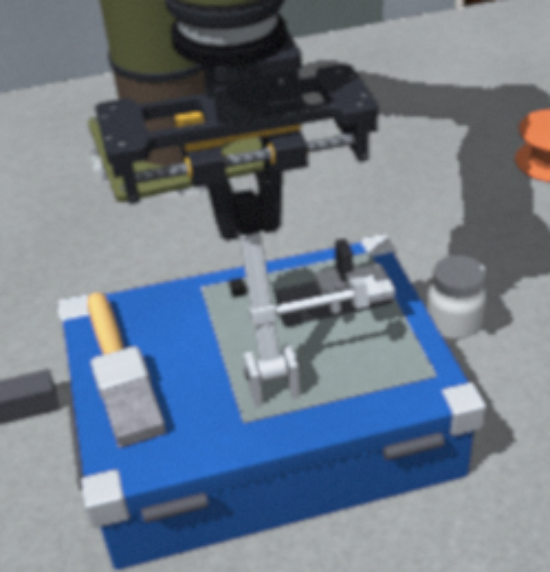

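The lever stands nearly upright (about 1.29 rad). I'll push a little further toward the stop.

Call:
{"name": "carry_out", "arguments": {"commands": [[0.002, 0, -0.0004, 0, 0, 0], [0.004, 0, -0.0008, 0, 0, 0], [0.006, 0, -0.0012, 0, 0, 0], [0.006, 0, -0.0012, 0, 0, 0]]}}

```text
clock: 20.55
tool_pos: [0.5433, -0.0445, 0.2455]
eef_rot: [0.999, -0.035, -0.003, 0.001]
contact_force: [-6.0, -4.1, 9.3]
opening: 0.227
```

```bash
python3 -c "
from h import *
s,M=st()
g=Rz.T@(s['tool_pos']-M[:,2]*.019-C)-[.055,0,.13]; print(g,np.arctan2(g[2],-g[0]),np.hypot(g[0],g[2]))"
```

```text
t 20.55 tcp [ 0.5433 -0.0445  0.2455] case [ 0.0224 -0.001   0.2455] Fcase [-5.72 -4.47  9.29] open mm 20.0 yaw -3.98 z [-0.005 -0.001 -1.   ]
[-0.03248816 -0.00092625  0.13450219] 1.3337921803996786 0.13837022625369425
```

Call:
{"name": "carry_out", "arguments": {"commands": [[0, 0, 0, 0, 0, 0], [0, 0, 0, 0, 0, 0], [0, 0, 0, 0, 0, 0], [0, 0, 0, 0, 0, 0], [0, 0, 0, 0, 0, 0]], "fingers": 120}}

```text
clock: 21.05
tool_pos: [0.546, -0.0436, 0.2449]
eef_rot: [0.999, -0.035, -0.0, -0.0]
contact_force: [0.1, -0.3, 0.5]
opening: 0.531
```

Call:
{"name": "carry_out", "arguments": {"commands": [[0, 0, -0.01, 0, 0, 0], [0, 0, -0.02, 0, 0, 0], [0, 0, -0.04, 0, 0, 0], [0, 0, -0.06, 0, 0, 0], [0, 0, -0.08, 0, 0, 0], [0, 0, -0.1, 0, 0, 0], [0, 0, -0.1, 0, 0, 0], [0, 0, -0.1, 0, 0, 0]]}}

```text
clock: 21.85
tool_pos: [0.546, -0.0439, 0.3455]
eef_rot: [0.999, -0.035, 0.001, 0.0]
contact_force: [0.3, 0.5, -0.8]
opening: 0.527
```

```bash
python3 -c "
from h import *
st()
p=snap('scene','s9.png');im=p['img'];cv2.imwrite('pics/s9z.png',cv2.resize(im[60:320,120:370],None,fx=2.2,fy=2.2))
for l in ['grip','tab','knob','tip_jar','tube_b','brush']: print(l,[(np.round(d['xyz'],3),(Rz.T@(np.array(d['xyz'])-C)).round(4),round(d['p'],2)) for d in r.spot_point(p,l)[:1]])
snap('wrist','w9.png')"
```

```text
t 21.85 tcp [ 0.546  -0.0439  0.3455] case [ 2.510e-02 -2.000e-04  3.455e-01] Fcase [ 0.31  0.56 -0.81] open mm 46.4 yaw -3.98 z [ 0.001 -0.    -1.   ]
grip [(array([ 0.538, -0.045,  0.259]), array([ 0.0168, -0.0018,  0.2588]), 0.74)]
tab [(array([0.496, 0.054, 0.141]), array([-0.0312,  0.0941,  0.1412]), 0.59)]
knob [(array([0.493, 0.054, 0.163]), array([-0.0344,  0.0941,  0.163 ]), 0.93)]
tip_jar [(array([ 0.458,  0.19 , -0.003]), array([-0.0787,  0.227 , -0.0027]), 0.58)]
tube_b [(array([ 0.409, -0.268, -0.005]), array([-0.0962, -0.2338, -0.0053]), 0.62)]
brush [(array([ 0.5  , -0.166,  0.102]), array([-0.0126, -0.125 ,  0.1021]), 0.78)]
```

View pics/s9z.png

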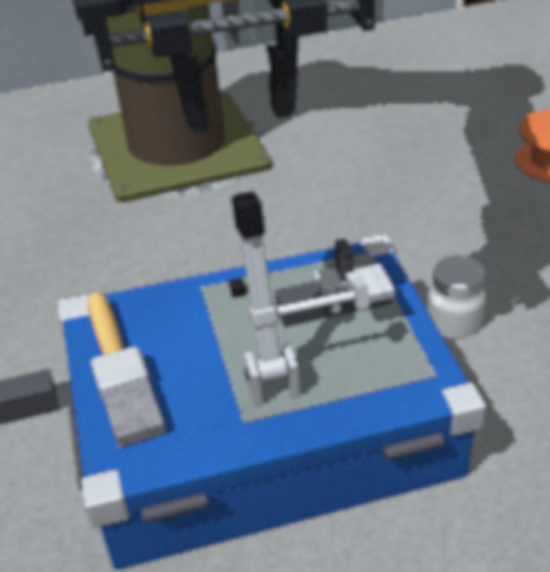

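View pics/w9.png

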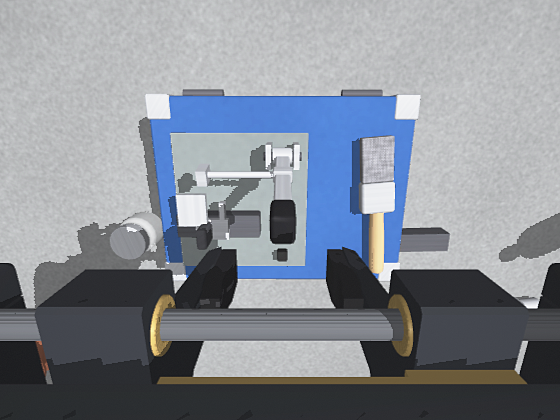

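The lever stands open and clear of the gripper, and the tab is still withdrawn at y ≈ 91–94 mm. Brush, jar and tube haven't moved. Handing in.

```bash
python3 -c "
from h import *
print(r.finish_job())"
```

```text
the job is handed in; nothing more can be done
None
```

The catch is open: the safety tab is withdrawn to its stop and the lever is standing upright. I handed the job in at about 22 s on the clock; no verdict was reported.

- **Tab:** I pinched the knob and slid it in small steps against about 3 N of friction. It stopped at y ≈ 90 mm of the case with a measured push of about 7 N. That is just under the suggested 8–12 N, but the wrist picture showed the leg against the striker and the tongue clear of it.
- **Lever:** I pinched the grip and did a slow test lift first. It moved past the 4 mm of locked play at a steady 4–5 N, so it was free. I then raised it along its arc to about 1.33 rad, worked out from the gripper's position, before letting go.

**Last checks:**
- **Lever angle:** the network's grip point gave about 1.28 rad after release, against 1.33 rad while gripped. The two differ a little, but both are above 1.2.
- **Tab position:** the network put the tab at y ≈ 94 mm, against 90 mm from the gripper, which is within its 4 mm accuracy. Both are well beyond 61.5 mm.
- **Bystanders:** brush, jar and tube offcut were within a few mm of their starting readings.
- **Gripper:** it was about 10 cm clear above the lever, and the wrist force was near zero.

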